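Load the tool dryer

ROBOT

A 6-joint arm with a two-finger parallel gripper is mounted at the origin on the work surface; the furniture and walls round the work are solid. World frame = base frame: x ahead of the robot, y to its left, z up, the work surface at z = 0. Lengths are in m, angles in rad, forces in N, time in s.
With the tool pointing down it reaches from about 0.325 to 0.9 m from the base axis. Payload 6.1 kg.
Tool frame: the origin (TCP) lies midway between the tips of the shut fingers; the grasp point (between the pads) lies 19 mm behind it; z points along the fingers, y is the line along which they close (so a half turn about z gives the same grasp; the last joint's range is limited). The gripper opens to 85 mm and grips with 20 to 120 N. Pads are 22 mm wide; open, the fingers measure 114 mm over their backs; the gripper's body (76 mm by 85 mm) begins 54 mm behind the grasp point. The pads swing forward as they close: fully open they stand 13 mm farther back than shut.
Start: joints at [-1.441, 0.22, 1.526, -0, 1.395, -0.126], TCP at [0.158, -0.605, 0.231] pointing down, gripper open.
Joint ranges: [-2.98, 2.98], [-0.91, 2.08], [0.09, 2.57], [-1.24, 4.39], [0.2, 2.65], [-2.68, 2.68]. Speed limits (rad/s): [2.57, 2.57, 3.01, 3.14, 3.14, 3.14].

INTERFACE

Orientations are given as [roll, pitch, yaw] about the fixed x, y, z axes, in that order (R = Rz(yaw) Ry(pitch) Rx(roll)).
In Python, from plant import movep, move_l, set_joints, gripper_to, hold, inverse_kinematics, observe, get_image, get_calibration, Unreachable, job_done gives the robot as it stands. Calls block until the motion is done:
- movep(position, orientation): joint-space move of the TCP to a pose.
- move_l(position, feed=0.15, rotation=None, max_force=None): straight line of the TCP; rotation=None keeps the orientation; feed is the mean speed in m/s. With max_force (N) it stops when the force on the tool has changed by that much, and returns True; else False.
- set_joints(angles): joint-space move.
- gripper_to(opening, f_grip=None): finger opening in m; f_grip is the grip in N (None keeps the last); returns when the fingers have stopped.
- hold(seconds).
- inverse_kinematics(position, orientation): joint angles nearest the present ones, or None.
- observe(): the state.
- get_image(name): name is "scene" or "side" or "wrist"; returns (picture, depth): 420x560x3 uint8, red, green, blue; 420x560 float32, m along the optical axis (not along the pixel's ray), 0 where there is no reading.
- get_calibration(name): a dict with "intrinsics" (3x3 intrinsics, pixels), "world_from_camera" (4x4, takes a point from camera to world coordinates). Camera axes: x right, y down, z forward; pixel columns grow to the right and rows downward; lengths in m; the calibration is good to about 2 mm. A picture is of the moment at which its call begins: read the wrist's pose just before it. get_calibration takes no time and is no camera call; for the wrist camera it gives the pose at the moment of the call.
A pose or a line that the arm cannot do raises Unreachable and nothing moves.
- job_done(): hands the job in; it is judged then, once.
The state is a dict: "time_s": time; "q": joint angles; "joint_velocities": joint speeds; "joint_torque": joint torques, N m; "eef_pos": TCP position; "tcp_rot": TCP orientation; "ft_force": force on the tool from outside, world axes, zero at the start; "torque": the same for the moment, N m; "opening": finger opening in m; "grasp_force": force on a finger pad.
Only numpy, scipy, OpenCV 4.12 (cv2) and the standard library are available. Lean on these libraries where they do the work, as an engineer would, in place of code of your own. Each camera call takes 0.05 s, during which the arm holds its last target. There are 200 camera calls.

TASK

Load the three washed tools into the open grey fan dryer: lay the wooden mallet on its side, as it lies now, on the dryer's floor, stand the small wooden former upright on the floor, and lay the bamboo brush flat on the floor too. Leave the dryer's toggle switched on, that is, leaning right towards the green dot: flip it only if it is off. Do not push or tip the mug, the blue flask or the stack of test tiles.

Things in the scene. Friction and masses are not known exactly. Their poses are not given: they have to be found in the camera images.
- dryer: Fixed open-topped grey box with air slots, outside 162 (x) by 240 (y) by 45 mm high. Origin: centre of its underside, on the bench; z up, y along its length (to the left), -x its front, which looks to the robot. Inside 150 (x) by 228 (y) mm, walls 6 mm thick, floor 6 mm above the origin, rim 45 mm above it. On its front is a control housing 76 (x) by 90 (y) by 30 mm high, from x = -157 to -81 mm, which carries the toggle.
- toggle_pivot (a point): Pivot of the toggle, in the middle of the top of the control housing, 30 mm above the bench and 119 mm in front (-x) of the dryer's origin; the lever swings about the dryer's x axis.
- toggle_tip (a point): End of the toggle's lever, 45 mm from the pivot; the lever is a steel rod 8 mm thick with a black end 13 mm thick and 14 mm long. Off, the tip stands 20 mm to the left (dryer's +y) of the pivot; on, 20 mm to the right (-y); in both it is 41 mm above the pivot.
- toggle (a joint): Angle of the toggle's lever: 0 is off (leaning 0.45 rad left, dryer's +y, to the black dot), 0.45 upright, 0.9 is on (leaning 0.45 rad right, dryer's -y, to the green dot). It starts at either end, or falls there within the first seconds. Top-heavy, moves with under 1 N: once pushed past upright it falls to that end by itself and stays there.
- mallet: Wooden mallet lying on the bench, 189 mm long (y), 0.32 kg. Origin: centre of its outline, at the underside of the head; y from head to handle end, z up. Head 74 wide (x), 58 high, y = -95 to -37 mm, does not roll. Handle 16 mm thick, on to y = +94 mm, its axis 28 mm above the underside, clear of the bench. Centre of mass near y = -53 mm; gripped across the handle at y = -20 mm it stays level.
- former: Small turned wooden former: a plain brown round block, 47 mm across, 52 mm high, 0.06 kg, standing upright. Origin: centre of its underside; z up.
- brush: Bamboo brush with a dark tip, yellow handle, 124 mm long (y), 13 mm thick, 0.02 kg, lying on the bench. Origin: middle of its length, on its underside; y along its length. The handle reaches from y = -35 to y = +62 mm, the soft bristles (no solid) from -35 to -62 mm; grasp it at about y = +13 mm.
- mug: Bystander: white mug with dots, 82 mm across, 114 mm with its handle, 91 mm high. Origin: centre of its underside; z up.
- flask: Bystander: tall blue flask with a white cap, 80 mm across, 290 mm high. Origin: centre of its underside; z up.
- tiles: Bystander: loose-looking but single stack of reddish test tiles, 47 by 65 by 28 mm, behind the mallet near the wall. Origin: centre of its underside; z up.

How it is judged:
At the end, for the whole second after the job is handed in: Mallet lying on the dryer floor, same side up (tilt < 0.08 rad, within 6 mm of the floor); former upright on the floor (tilt < 0.1 rad); brush inside and level (within 0.25 rad, underside < 35 mm above the bench); all at rest and released; toggle on (> 0.75 rad) (x of mallet in the frame of dryer between -0.05 and 0.05 m and y of mallet in the frame of dryer between -0.06 and 0.06 m and z of each of mallet, former in the frame of dryer below 0.012 m and angle between mallet's own z axis and vertical below 0.08 rad and x of former in the frame of dryer between -0.06 and 0.06 m and y of former in the frame of dryer between -0.1 and 0.1 m and angle between former's own z axis and vertical below 0.1 rad and x of brush in the frame of dryer between -0.075 and 0.075 m and y of brush in the frame of dryer between -0.114 and 0.114 m and z of brush in the frame of dryer below 0.035 m and angle between brush's own y axis and vertical between 1.32 and 1.82 rad and linear speed of each of mallet, former, brush below 0.02 m/s and value of joint toggle above 0.75 rad); the robot touches nothing.
It fails at once if the mug is pushed more than 25 mm or tipped over (distance of mug from where it was at the start of the episode above 0.025 m or angle between mug's own z axis and vertical above 0.35 rad).
It fails at once if the flask is pushed more than 25 mm or tipped over (distance of flask from where it was at the start of the episode above 0.025 m or angle between flask's own z axis and vertical above 0.35 rad).
It fails at once if the stack of tiles is pushed more than 25 mm or tipped over (distance of tiles from where it was at the start of the episode above 0.025 m or angle between tiles's own z axis and vertical above 0.35 rad).
It also fails if it takes over 72 s, if anything falls off the work surface, if the arm or the gripper's body presses on something with over 40 N, if the wrist force passes 120 N, or if a joint passes its speed limit or range.

## Working session

There is one attempt and no reset: what is moved stays moved. The work goes in short steps, each a Python script; the robot and the scene stay as the last script left them, time stands still between calls to the robot, and variables do not carry over. Pictures are saved under pics/ and viewed, at most 10 in all, crops included, and the job is handed in when it is done.

```bash
mkdir -p pics; ls
python3 - <<'E'
from plant import *
import cv2,numpy as np
for n in("scene","side"):
    im,d=get_image(n); cv2.imwrite(f"pics/{n}0.png",im[:,:,::-1]); np.savez(f"{n}0.npz",im=im,d=d,**get_calibration(n))
    c=get_calibration(n);print(n,np.round(c["world_from_camera"],3).tolist(),c["intrinsics"][0])
s=observe();print(s["time_s"],s["tcp_rot"],s["eef_pos"])
E
```

```text
pics
scene [[-0.711, -0.311, 0.63, -0.121], [-0.703, 0.32, -0.635, 0.611], [-0.004, -0.895, -0.447, 0.546], [0.0, 0.0, 0.0, 1.0]] [463.91157042   0.         272.5360743 ]
side [[1.0, 0.019, 0.005, 0.537], [0.007, -0.56, 0.829, -0.959], [0.019, -0.828, -0.56, 0.688], [0.0, 0.0, 0.0, 1.0]] [481.38435739   0.         276.55165055]
0.1 [-3.13982426e+00 -2.15958531e-04  2.55785889e-01] [ 0.15805993 -0.6041152   0.23029726]
```

View pics/scene0.png

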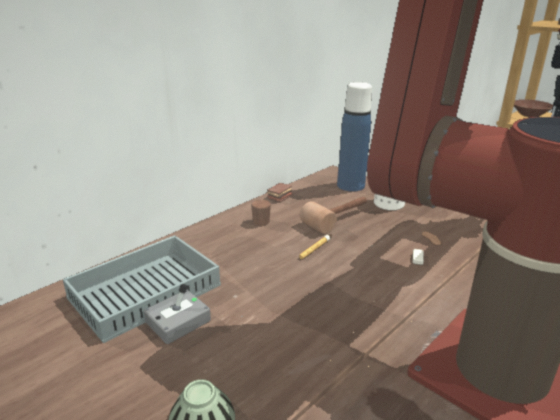

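View pics/side0.png

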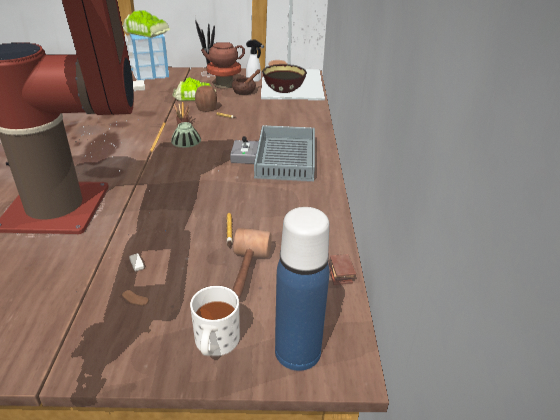

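Scene view: dryer at about (140,285) with its housing and toggle at (180,305), former (261,213), mallet head (318,217), brush (314,246), tiles (280,192), flask (353,150), and the mug behind the arm. Side view: dryer (287,152), toggle tip (244,139), brush (229,229), mallet head (252,243) with its handle running to (238,300), mug (215,320). The former is hidden by the flask. Next I'll turn these into world points.

```bash
cat > vis.py <<'E'
import numpy as np,cv2
def load(f):
    z=np.load(f); return z["im"],z["d"],z["intrinsics"],z["world_from_camera"]
def cloud(d,K,T):
    v,u=np.indices(d.shape)
    P=np.stack([(u-K[0,2])/K[0,0]*d,(v-K[1,2])/K[1,1]*d,d],-1)
    return P@T[:3,:3].T+T[:3,3]
def ray(u,v,K,T,z):
    r=T[:3,:3]@np.array([(u-K[0,2])/K[0,0],(v-K[1,2])/K[1,1],1]); o=T[:3,3]
    return o+r*(z-o[2])/r[2]
E
python3 - <<'E'
from vis import *
np.set_printoptions(precision=3,suppress=True)
for n,boxes in dict(scene=dict(former=(248,195,274,228),head=(298,198,337,238),brush=(296,232,334,262),tiles=(264,180,294,203),dryer=(60,235,222,330),tog=(170,283,200,310)),
  side=dict(brush=(222,210,236,246),head=(232,226,274,262),handle=(232,262,256,292),mug=(188,284,244,356),dryer=(254,124,318,182),tog=(236,133,252,150),flask=(274,205,330,368),tiles=(329,258,358,288))).items():
    im,d,K,T=load(n+"0.npz"); P=cloud(d,K,T)
    for k,(a,b,c,e) in boxes.items():
        p=P[b:e,a:c].reshape(-1,3); dd=d[b:e,a:c].ravel(); p=p[(dd>0)&(p[:,2]>0.006)&(p[:,2]<.4)]
        if len(p)<5: print(n,k,len(p));continue
        print(n,k,len(p),"lo",np.percentile(p,2,0),"hi",np.percentile(p,98,0))
        if k in("former","head","tiles","mug","flask","dryer"):
            t=p[p[:,2]>np.percentile(p[:,2],98)-.006]; print("    top med",np.median(t,0),t.min(0),t.max(0))
        if k in("brush","handle","dryer"):
            q=p if k!="dryer" else p[(p[:,2]>.040)&(p[:,2]<.05)]
            r=cv2.minAreaRect(q[:,:2].astype(np.float32)*1000);print("    rect",r, cv2.fitLine(q[:,:2].astype(np.float32),cv2.DIST_HUBER,0,.01,.01).ravel())
        if k=="tog":
            q=p[p[:,2]>.055]; print("    tip",len(q),np.median(q,0) if len(q) else "",q.max(0) if len(q) else "")
E
```

```text
scene former 457 lo [ 0.585 -0.187  0.007] hi [ 0.72  -0.059  0.054]
    top med [ 0.605 -0.079  0.052] [ 0.582 -0.106  0.048] [ 0.629 -0.057  0.055]
scene head 866 lo [ 0.437 -0.204  0.009] hi [ 0.525 -0.124  0.059]
    top med [ 0.485 -0.149  0.057] [ 0.453 -0.173  0.053] [ 0.525 -0.133  0.06 ]
scene brush 207 lo [ 0.422 -0.142  0.006] hi [ 0.457 -0.025  0.015]
    rect ((434.49078369140625, -88.09741973876953), (28.842947006225586, 128.9615936279297), 15.947336196899414) [ 0.117 -0.993  0.43  -0.077]
scene tiles 475 lo [ 0.609 -0.287  0.007] hi [ 0.732 -0.101  0.053]
    top med [ 0.607 -0.1    0.053] [ 0.598 -0.106  0.051] [ 0.614 -0.093  0.054]
scene dryer 11840 lo [0.41  0.153 0.006] hi [0.732 0.389 0.068]
    top med [0.729 0.32  0.071] [0.44  0.251 0.062] [0.735 0.351 0.092]
    rect ((588.7671508789062, 267.97283935546875), (240.34176635742188, 293.1152648925781), 87.0673599243164) [0.99  0.142 0.572 0.289]
scene tog 788 lo [0.426 0.204 0.008] hi [0.537 0.28  0.071]
    tip 79 [0.444 0.262 0.067] [0.45  0.27  0.074]
side brush 195 lo [ 0.426 -0.175  0.009] hi [ 0.456 -0.026 
[... 628 characters left out ...]
] [ 0.48  -0.349  0.094]
side dryer 3021 lo [0.482 0.146 0.006] hi [0.646 0.389 0.048]
    top med [0.563 0.238 0.046] [0.481 0.143 0.042] [0.654 0.394 0.052]
    rect ((567.387451171875, 267.6229248046875), (246.3194580078125, 161.19332885742188), 86.78965759277344) [0.06  0.998 0.565 0.255]
side tog 174 lo [0.423 0.254 0.03 ] hi [0.467 0.319 0.073]
    tip 24 [0.449 0.257 0.069] [0.454 0.265 0.075]
side flask 7506 lo [ 0.545 -0.455  0.015] hi [ 0.617 -0.403  0.291]
    top med [ 0.581 -0.424  0.291] [ 0.551 -0.449  0.285] [ 0.613 -0.389  0.293]
side tiles 571 lo [ 0.655 -0.25   0.007] hi [ 0.699 -0.199  0.032]
    top med [ 0.678 -0.225  0.03 ] [ 0.621 -0.423  0.027] [ 0.702 -0.198  0.194]
```

Readings: dryer centre about (0.567, 0.268) with yaw about -3.2°. Toggle tip y is about 0.259, against a pivot at 0.275, so it looks to be on; I'll recheck it after a few seconds. Next is a wrist view from above the tools to refine their poses.

Run:
```python
from plant import *
import cv2,numpy as np
from vis import *
np.set_printoptions(precision=3,suppress=True)
movep([0.47,-0.13,0.36],[np.pi,0,0])
c=get_calibration("wrist");im,d=get_image("wrist");np.savez("wrist0.npz",im=im,d=d,**c);cv2.imwrite("pics/wrist0.png",im[:,:,::-1])
print(np.round(c["world_from_camera"],3))
im,d=get_image("side");c=get_calibration("side");np.savez("side1.npz",im=im,d=d,**c)
P=cloud(d,c["intrinsics"],c["world_from_camera"])[133:150,236:252].reshape(-1,3);q=P[P[:,2]>.055];print(len(q),np.median(q,0) if len(q) else "")
s=observe();print(s["time_s"],s["q"])
for y in(0,1.515,-1.626): print(y,[inverse_kinematics([x,yy,.15],[np.pi,0,y]) is not None for x,yy in((.6,.27),(.52,.31),(.606,-.081),(.435,-.09),(.48,-.22))])
```

```text
[[-0.001 -0.964 -0.267  0.539]
 [-1.     0.001  0.    -0.131]
 [ 0.     0.267 -0.964  0.502]
 [ 0.     0.     0.     1.   ]]
26 [0.449 0.258 0.069]
2.2917 [-0.433 -0.166  1.684 -0.     1.624  1.139]
0 [True, True, True, True, True]
1.515 [True, True, True, True, True]
-1.626 [False, True, False, False, True]
```

View pics/wrist0.png

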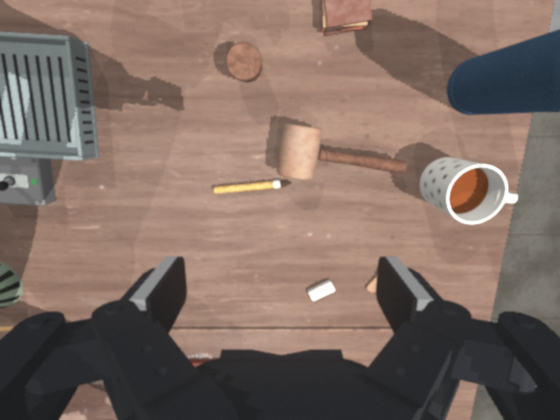

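The wrist view shows the brush from (213,189) to (290,183) with its dark tip to the right, the mallet head at (299,151) with its handle running to (405,167), and the former top at (243,61). The mug at (460,190) is close to the handle end. The toggle tip at (8,182) leans towards the green dot (35,181) and hasn't moved at 2.3 s, so it is on and I'll leave it alone. Now I'll refine the poses and pick the former.

Run:
```python
from vis import *
np.set_printoptions(precision=4,suppress=True)
im,d,K,T=load("wrist0.npz");P=cloud(d,K,T)
def pts(a,b,c,e,z0,z1):
    p=P[b:e,a:c].reshape(-1,3);return p[(p[:,2]>z0)&(p[:,2]<z1)]
f=pts(220,35,268,90,.045,.06);c,r=cv2.minEnclosingCircle(f[:,:2].astype(np.float32));print("former",c,r,np.median(f,0))
def line(p,n):
    l=cv2.fitLine(p[:,:2].astype(np.float32),cv2.DIST_HUBER,0,.001,.001).ravel();t=(p[:,:2]-l[2:])@l[:2]
    print(n,len(p),l,"ends",l[2:]+l[:2]*t.min(),l[2:]+l[:2]*t.max(),"len",np.ptp(t),"z",np.median(p[:,2]),p[:,2].max())
line(pts(328,140,410,178,.02,.05),"handle")
h=pts(272,118,326,184,.03,.066);print("head",cv2.minAreaRect(h[:,:2].astype(np.float32)*1000))
hsv=cv2.cvtColor(im,cv2.COLOR_RGB2HSV);m=np.zeros(d.shape,bool);m[175:200,208:284]=1;m&=((hsv[...,0]>18)&(hsv[...,0]<32)&(hsv[...,1]>120))
v,u=np.nonzero(m);line(np.array([ray(a,b,K,T,.0075) for a,b in zip(u,v)]),"brush yellow")
b=pts(208,172,294,200,.006,.02);line(b,"brush cloud")
k=pts(415,150,520,230,.08,.1);print("mug",k.mean(0),k.min(0),k.max(0))
```

```text
former (0.6111108064651489, -0.08099623024463654) 0.02374020591378212 [ 0.6107 -0.0816  0.0511]
handle 945 [ 0.1477  0.989   0.4787 -0.2569] ends [ 0.4702 -0.3135] [ 0.4875 -0.1979] len 0.11688602636463782 z 0.03583629210125505 0.03997861928386082
head ((492.277099609375, -161.5585174560547), (69.6067886352539, 73.80386352539062), 81.52802276611328)
brush yellow 30 [ 0.0996 -0.995   0.4378 -0.0726] ends [ 0.4333 -0.0279] [ 0.4418 -0.1132] len 0.08575135892287788 z 0.007500000000000007 0.007500000000000007
brush cloud 542 [ 0.0956 -0.9954  0.4367 -0.0829] ends [ 0.431  -0.0236] [ 0.4426 -0.1448] len 0.12172027894629149 z 0.010745301655285616 0.014459828082019843
mug [ 0.4424 -0.3916  0.0867] [ 0.4012 -0.4467  0.08  ] [ 0.4825 -0.348   0.0924]
```

Run:
```python
from plant import *
from vis import *
np.set_printoptions(precision=4,suppress=True)
R=[np.pi,0,-0.056]
movep([.609,-.081,.12],R); move_l([.609,-.081,.014],.12); gripper_to(.0,30)
s=observe();print("grip",s["opening"],s["grasp_force"])
move_l([.609,-.081,.15],.2); movep([.50,.27,.32],R)
c=get_calibration("wrist");im,d=get_image("wrist");np.savez("wrist1.npz",im=im,d=d,**c);cv2.imwrite("pics/wrist1.png",im[:,:,::-1])
s=observe();print(s["time_s"],s["opening"],s["eef_pos"])
P=cloud(d,c["intrinsics"],c["world_from_camera"]).reshape(-1,3)
q=P[(P[:,2]>.041)&(P[:,2]<.05)&(P[:,0]>.47)&(P[:,0]<.67)&(P[:,1]>.12)&(P[:,1]<.41)]
print("rim",len(q),cv2.minAreaRect(q[:,:2].astype(np.float32)*1000),np.percentile(q,[1,99],axis=0))
q=P[(P[:,2]>.056)&(P[:,2]<.085)&(abs(P[:,0]-.448)<.025)&(abs(P[:,1]-.27)<.05)];print("tip",len(q),np.median(q,0) if len(q) else 0)
```

```text
grip 0.04471850120850239 30.40614342346089
7.2583 0.04523779731692795 [0.5003 0.2689 0.3189]
rim 3337 ((569.5173950195312, 269.1981201171875), (240.3134002685547, 161.66207885742188), 86.74817657470703) [[0.4844 0.1478 0.0412]
 [0.6547 0.3907 0.0462]]
tip 86 [0.4521 0.2599 0.0682]
```

View pics/wrist1.png

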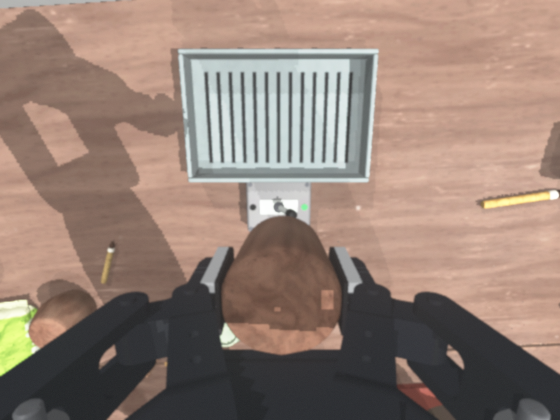

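The former is held (opening 45 mm). The dryer rim fits exactly (240 x 162 mm): centre (0.5695, 0.2692), yaw -0.0567. The picture shows the toggle tip (291,213) leaning towards the green dot (305,206), so it is on. Now I'll place the former, then bring the brush.

```bash
cat > dry.py <<'E'
import numpy as np
C=np.array([.5695,.2692]);A=-.0567
def D(x,y,z):
    c,s=np.cos(A),np.sin(A);return [C[0]+c*x-s*y,C[1]+s*x+c*y,z]
E
python3 - <<'E'
from plant import *
from vis import *
from dry import *
np.set_printoptions(precision=4,suppress=True)
R=[np.pi,0,A]
movep(D(-42,-60,0)[:0] or D(-.042,-.060,.13),R); move_l(D(-.042,-.060,.0205),.12,max_force=8); print(observe()["eef_pos"])
gripper_to(.056); move_l(D(-.042,-.060,.13),.2)
c=get_calibration("wrist");im,d=get_image("wrist")
P=cloud(d,c["intrinsics"],c["world_from_camera"]).reshape(-1,3)
q=P[(P[:,2]>.05)&(P[:,2]<.066)&(P[:,0]>.495)&(P[:,0]<.66)&(abs(P[:,1]-.21)<.06)];
if len(q)>3: print("former top",len(q),cv2.minEnclosingCircle(q[:,:2].astype(np.float32)),q.mean(0),D(-.042,-.06,0))
B=[np.pi,0,1.666]; g=[.4356,-.0713]
movep(g+[.12],B); gripper_to(.04); move_l(g+[.006],.12,max_force=10); gripper_to(0,25)
s=observe();print("brush",s["opening"],s["grasp_force"],s["eef_pos"])
move_l(g+[.13],.2); s=observe();print(s["opening"],s["time_s"])
im,d=get_image("wrist");cv2.imwrite("pics/wrist2.png",im[:,:,::-1])
E
```

```text
[0.5229 0.2113 0.0206]
former top 3320 ((0.5240729451179504, 0.21111269295215607), 0.023756379261612892) [0.5255 0.2111 0.0569] [np.float64(0.5241673171544227), np.float64(0.21167654507922615), 0]
brush 0.01265052864878654 26.91921293735504 [ 0.4364 -0.0716  0.0068]
0.012250785906041802 14.4917
```

View pics/wrist2.png

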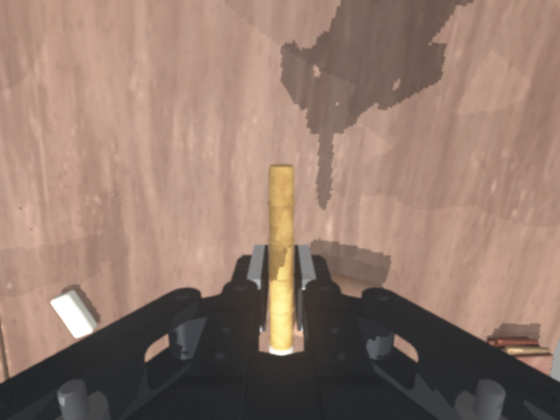

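The brush is held straight between the pads (opening 12.5 mm, running from (281,165) to (281,350)). The former's top measures within 1 mm of its target. I'll place the brush, then grasp the mallet.

Run:
```python
from plant import *
from vis import *
from dry import *
np.set_printoptions(precision=4,suppress=True)
Y=np.pi/2+A;R=[np.pi,0,Y]
movep(D(-.042,.055,.15),R); move_l(D(-.042,.055,.014),.12,max_force=8); print(observe()["eef_pos"])
gripper_to(.024); move_l(D(-.042,.055,.15),.2)
M=[np.pi,0,1.4225]; g=[.4870,-.2015]
movep(g+[.14],M); gripper_to(.05); hit=move_l(g+[.010],.12,max_force=12); gripper_to(0,70)
s=observe();print("mallet",hit,s["opening"],s["grasp_force"],s["eef_pos"])
move_l(g+[.17],.15); hold(.2);s=observe();print(s["opening"],s["ft_force"],s["torque"],s["time_s"])
c=get_calibration("side");im,d=get_image("side");cv2.imwrite("pics/side3.png",im[:,:,::-1])
```

```text
[0.5296 0.3258 0.0129]
mallet False 0.0160146864562902 68.1726336479187 [ 0.4873 -0.2017  0.0108]
0.015693781749811668 [ 0.5865 -0.0414 -2.8765] [-0.0545  0.0256 -0.0234] 23.6417
```

View pics/side3.png

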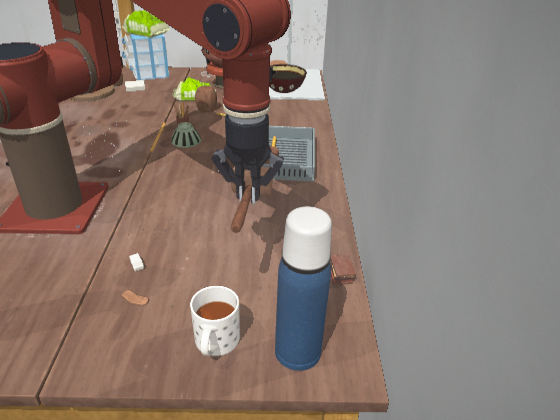

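The mallet is lifted (16 mm opening, handle from about (250,195) to (237,228)), and the mug and flask haven't moved. A yellow bit shows at (274,145), so I'll check the dryer from above before lowering the mallet.

Run:
```python
from plant import *
from vis import *
from dry import *
np.set_printoptions(precision=4,suppress=True)
R=[np.pi,0,np.pi/2+A]
movep(D(.0,-.06,.34),R)
c=get_calibration("wrist");im,d=get_image("wrist");np.savez("wrist4.npz",im=im,d=d,**c);cv2.imwrite("pics/wrist4.png",im[:,:,::-1])
s=observe();print(s["time_s"],s["opening"])
P=cloud(d,c["intrinsics"],c["world_from_camera"]);hsv=cv2.cvtColor(im,cv2.COLOR_RGB2HSV)
p=P.reshape(-1,3);q=P[(hsv[...,0]>18)&(hsv[...,0]<32)&(hsv[...,1]>120)&(P[...,2]<.1)&(abs(P[...,0]-.57)<.09)&(abs(P[...,1]-.27)<.13)]
l=q[:,:2]-C;print("brush in dryer xy z",len(q),np.percentile(np.c_[np.cos(A)*l[:,0]+np.sin(A)*l[:,1],-np.sin(A)*l[:,0]+np.cos(A)*l[:,1],q[:,2]],[2,50,98],axis=0))
```

```text
25.4 0.015747551688401754Traceback (most recent call last):
  File "<stdin>", line 11, in <module>
    return _quantile_unchecked(
        a, q, axis, out, overwrite_input, method, keepdims, weights)
    return _ureduce(a,
                    func=_quantile_ureduce_func,
    ...<5 lines>...
                    overwrite_input=overwrite_input,
                    method=method)
    r = func(a, **kwargs)
    result = _quantile(arr,
                       quantiles=q,
    ...<2 lines>...
                       out=out,
                       weights=wgt)
    slices_having_nans = np.isnan(arr[-1, ...])
                                  ~~~^^^^^^^^^
IndexError: index -1 is out of bounds for axis 0 with size 0
```

View pics/wrist4.png

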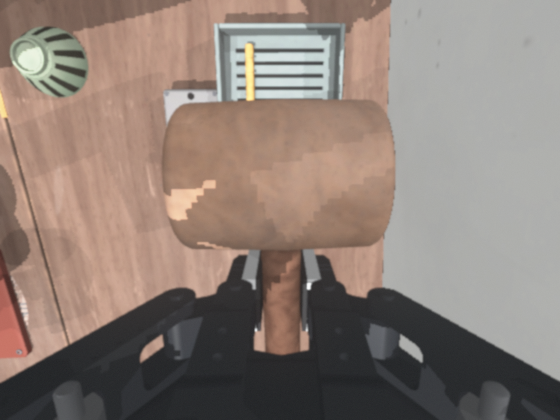

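The brush lies straight along the front wall (from (250,45)), clear of the head's lane, and the mallet sits square in the gripper. I'll lower it now.

Run:
```python
from plant import *
from vis import *
from dry import *
np.set_printoptions(precision=4,suppress=True)
R=[np.pi,0,np.pi/2+A]
movep(D(.032,.02,.2),R); move_l(D(.032,.02,.04),.15)
hit=move_l(D(.032,.02,.0165),.06,max_force=8);s=observe();print(hit,s["eef_pos"],D(.032,.02,0),s["ft_force"])
gripper_to(.03); move_l(D(.032,.02,.16),.15); movep(D(-.05,-.02,.38),[np.pi,0,A]); hold(.5)
c=get_calibration("wrist");im,d=get_image("wrist");np.savez("wrist5.npz",im=im,d=d,**c);cv2.imwrite("pics/wrist5.png",im[:,:,::-1])
P=cloud(d,c["intrinsics"],c["world_from_camera"]).reshape(-1,3)
l=P[:,:2]-C;L=np.c_[np.cos(A)*l[:,0]+np.sin(A)*l[:,1],-np.sin(A)*l[:,0]+np.cos(A)*l[:,1],P[:,2]]
L=L[(abs(L[:,0])<.072)&(abs(L[:,1])<.111)]
for n,m in dict(headtop=(L[:,2]>.05)&(L[:,1]>.0),handle=(abs(L[:,0]-.03)<.02)&(L[:,1]<.03)&(L[:,2]>.03),former=(L[:,0]<0)&(L[:,1]<-.02)&(L[:,2]>.05),brush=(L[:,0]<-.015)&(L[:,0]>-.062)&(L[:,1]>-.03)&(L[:,2]>.01)&(L[:,2]<.03)).items():
    q=L[m];print(n,len(q),np.percentile(q,[2,50,98],axis=0).tolist() if len(q) else"")
q=P[(P[:,2]>.056)&(P[:,2]<.085)&(abs(P[:,0]-.45)<.025)&(abs(P[:,1]-.27)<.05)];print("tip",len(q),np.median(q,0) if len(q) else 0);print(observe()["time_s"])
```

```text
True [0.6024 0.2873 0.0167] [np.float64(0.6025819680226667), np.float64(0.2873544317384834), 0] [-1.1295  0.2231  6.35  ]
headtop 20011 [[-0.058554457963717534, 0.0007184781128741073, 0.05605898705748301], [-0.03745495344480758, 0.025587443904466996, 0.45111147093149667], [0.05499771169005258, 0.07745318861225844, 0.4721488866466779]]
handle 2006 [[0.018722209278155724, -0.08857950019194336, 0.03644252892770612], [0.02655435257525734, -0.01975159289351111, 0.04424201003020364], [0.04185438567307156, 0.024675781912804375, 0.5222004618625175]]
former 28866 [[-0.05825660222419521, -0.07699312232501752, 0.057353050346938696], [-0.03733206615010368, -0.05521847938944557, 0.4566896135776105], [-0.028756472833972143, -0.021874310093745235, 0.47915044846138505]]
brush 582 [[-0.04617975641169184, -0.013573249640592023, 0.011825194037675284], [-0.04069090906615404, 0.04439140079067834, 0.016662899746043125], [-0.03514228118445184, 0.0994814060827958, 0.019285073886720103]]
tip 76 [0.4512 0.2592 0.0691]
31.0917
```

View pics/wrist5.png

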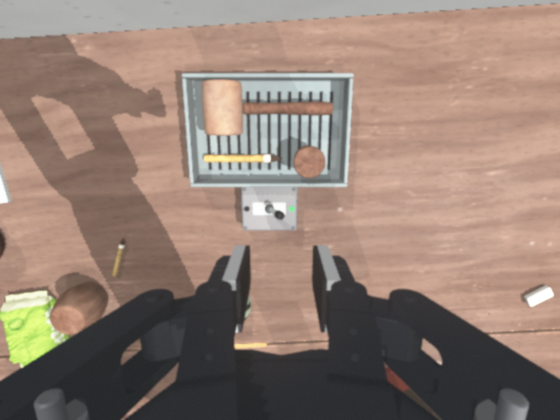

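All three tools lie in the dryer: mallet head (222,107) with its handle to (333,108), brush (205–278,158), former (310,161). The toggle tip (278,214) leans to the green dot. Last, I'll check that the mallet is level, leaving out gripper pixels.

Run:
```python
from vis import *
from dry import *
np.set_printoptions(precision=4,suppress=True)
im,d,K,T=load("wrist5.npz");P=cloud(d,K,T)
def loc(p):
    l=p[:,:2]-C;return np.c_[np.cos(A)*l[:,0]+np.sin(A)*l[:,1],-np.sin(A)*l[:,0]+np.cos(A)*l[:,1],p[:,2]]
h=loc(P[100:116,244:334].reshape(-1,3));h=h[(h[:,2]>.03)&(h[:,2]<.06)]
for a,b in((-.09,-.06),(-.06,-.02),(-.02,.03)):
    q=h[(h[:,1]>a)&(h[:,1]<b)];print(len(q),"top z",np.percentile(q[:,2],90),"x",np.median(q[:,0]))
g=loc(P[78:138,200:244].reshape(-1,3));g=g[g[:,2]>.05];print("head",np.percentile(g,[1,50,99],axis=0))
print("handle end",h[:,1].min())
```

```text
279 top z 0.044574260749468 x 0.03343038042522975
350 top z 0.044014090781824985 x 0.03338835933277738
413 top z 0.0432589189660065 x 0.033402162095011845
head [[-0.0023  0.0423  0.0505]
 [ 0.0353  0.0639  0.0603]
 [ 0.0698  0.0893  0.0646]]
handle end -0.09347797474631261
```

Slope is about 0.015 rad, and the head top is at 64 mm, as it should be on the floor. Everything is in tolerance, so I'm handing in.

```bash
python3 -c "
from plant import *
print(job_done())"
```

```text
the job is handed in; nothing more can be done
None
```

I loaded the mallet, former and brush into the dryer, left the toggle on (it already was, so I didn't touch it), and handed the job in at about 31 s; my final checks were in tolerance, but no verdict came back.

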